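Hold the next blank in the corner of the sawing board

TASK

Clear the sawing board for the next cut: take the cut length out of its corner and put it in the shallow tray, lying flat on the tray's floor. Then set the long square blank in the same corner and, with one steady diagonal push, press it firmly down on the bed, back against the fence and endways against the stop all at once, with the fingers on the stop side of the saw slot and clear of it. Finish while still holding it pressed there, ready for the saw, and leave the other things on the bench where they are.

Things in the scene. Friction and masses are not known exactly. Their poses are not given: they have to be found in the camera images.
- board: sawing board (bench hook) screwed to the bench, rigid and fixed: a bed with a fence and a stop. Origin under the middle of the bed at bench height; z up, x from the open front edge towards the fence, y along the fence towards the stop.
- bed: the board's plywood bed, 140 mm deep (x) by 360 mm long (y), its top 18 mm above the bench; frame and origin as the board's
- fence: the board's fence, a wooden bar along the bed's far (+x) edge: face at x = 46 mm, 24 mm thick, 28 mm high above the bed (top 46 mm above the bench), as long as the bed, with one 3 mm saw slot across it; frame and origin as the board's, not on the fence
- stop: the board's stop, a wooden block on the bed against the fence near its +y end: 46 mm deep (x), 32 mm wide (y, from 120 to 152 mm), 38 mm high above the bed; frame and origin as the board's, not on the stop
- corner (a point): inside corner of the board, where bed top, fence face and stop face meet; axes as the board's: the blank belongs on its -x, -y and +z sides. A seated blank has its centre at (-22, -150, +22) mm from here. A firm push is about 15 N towards each of fence, stop and bed: friction at the other faces can take up half of it.
- slot (a point): saw slot in the fence, at fence face and bed top, 190 mm from the stop face in -y; axes as the board's. Keep the fingers' middle at least 20 mm on the stop side (+y) of it; the blank's middle lies 40 mm to the stop side once seated.
- blank_mid (a point): centre of the long square wooden blank, 300 x 44 x 44 mm, 0.3 to 0.45 kg, loose; x along its length, lying on the bench left or right of the board
- blank: the same long blank; origin at the centre of its underside, x along its length
- cut_piece_mid (a point): centre of the length already cut, 190 x 44 x 44 mm, about 0.24 kg, loose; x along its length. It starts on the board's bed, along the fence, within a few mm of stop and fence; its top is 16 mm above the fence's.
- cut_piece: the same cut length; origin at the centre of its underside, x along its length
- tray: shallow plywood tray on the bench, fixed, 250 (x) by 230 (y) mm outside, 30 mm high, walls 6 mm, floor top 6 mm above the bench; origin under its centre, x along its longer side. An earlier cut length lies in it at its +y side; the rest of the floor, from 45 mm on the +y side of the centre to the -y wall, is free.
- earlier_piece_mid (a point): centre of the earlier cut length in the tray, 190 x 44 x 44 mm, x along its length (roughly the tray's x)
- saw_mid (a point): bystander: back saw lying on its side, 250 mm blade, dark wooden handle; point at the middle
- square_mid (a point): bystander: try square, 120 mm wooden stock and 150 mm steel blade, lying flat, 18 mm high; point at the middle
- glue_mid (a point): bystander: glue bottle, 60 mm across, 140 mm tall, standing; point half-way up
- tin_mid (a point): bystander: flat round wax tin, 87 mm across, 46 mm tall; point at its centre
- faceplate_mid (a point): bystander: steel lathe faceplate, a flat ring 110 mm across, 14 mm thick; point at its centre
- sanding_block_mid (a point): bystander: cork sanding block 110 x 65 x 32 mm; point at its centre

How it is judged:
By the outcome, as a careful person would: the job done as asked, in the order asked, and still so for the second after the job is handed in, while the arm keeps its last pose, push and grip.
It also fails if it takes over 72 s, if anything falls off the work surface, if the arm or the gripper's body presses on something with over 40 N, if the wrist force passes 120 N, or if a joint passes its speed limit or range.

ROBOT

A 6-joint arm with a two-finger parallel gripper is mounted at the origin on the work surface. World frame = base frame: x ahead of the robot, y to its left, z up, the work surface at z = 0. Lengths are in m, angles in rad, forces in N, time in s.
With the tool pointing down it reaches from about 0.375 to 0.925 m from the base axis. Payload 5.7 kg.
Tool frame: the origin (TCP) lies at the very end of the fingers, on their centre line; the grasp point (between the pads) lies 19 mm behind it; z points along the fingers, x is the direction in which the jaws open and shut, and the axes are right-handed (so a half turn about z gives the same grasp; the last joint's range is limited). The gripper opens to 85 mm and grips with 20 to 120 N. Pads are 22 mm wide; open, the fingers measure 114 mm over their backs; the gripper's body (76 mm by 85 mm) begins 54 mm behind the grasp point. The pads swing forward as they close: fully open they stand 13 mm farther back than shut.
Start: joints at [1.1, 0.359, 1.51, -0, 1.272, -0.115], TCP at [0.209, 0.562, 0.231] pointing down, gripper open.
Joint ranges: [-2.97, 2.97], [-1.01, 2.36], [0.21, 2.38], [-0.96, 4.11], [0.2, 2.71], [-2.98, 2.98]. Speed limits (rad/s): [2.39, 2.39, 3.14, 3.14, 3.14, 3.14].

INTERFACE

Orientations are given as a unit quaternion [w, x, y, z].
In Python, from cell import manip gives the robot as it stands. Calls block until the motion is done:
- manip.move_ptp(position, orientation): joint-space move of the TCP to a pose.
- manip.move_l(position, attitude=None, max_speed=0.15, guard=None): straight line of the TCP; attitude=None keeps the orientation; max_speed is the mean speed in m/s. With guard (N) it stops when the force on the tool has changed by that much, and returns True; else False.
- manip.movej(angles): joint-space move.
- manip.open() and manip.gripper_close(): open the fingers fully, or close them until they stop; the grip force is fixed at half the most.
- manip.dwell(seconds).
- manip.inverse_kinematics(position, orientation): joint angles nearest the present ones, or None.
- manip.camera(name): name is "scene" or "top"; returns the picture (400x640x3 uint8, blue, green, red); there is no depth.
- manip.camera_info(name): a dict with "camera_matrix" (3x3 intrinsics, pixels), "rvec" (rotation vector, rad) and "tvec" (3), from world to camera coordinates, as OpenCV has them. Camera axes: x right, y down, z forward; pixel columns grow to the right and rows downward; lengths in m; the calibration is good to about 2 mm. A picture is of the moment at which its call begins. camera_info takes no time and is no camera call.
A pose or a line that the arm cannot do raises manip.MotionError and nothing moves.
- manip.sign_off(): hands the job in, once; it reports no verdict.
Readings, each from a call of its own:
- manip.current_clock(): time.
- manip.current_joint_pos(): joint angles.
- manip.current_qd(): joint speeds.
- manip.current_tau(): joint torques, N m.
- manip.current_position(): TCP position.
- manip.current_ee_rot(): TCP orientation.
- manip.current_ft_force(): force on the tool from outside, world axes, zero at the start.
- manip.current_moment(): the same for the moment, N m.
- manip.current_opening(): finger opening in m.
Only numpy, scipy, OpenCV 4.12 (cv2) and the standard library are available. Lean on these libraries where they do the work, as an engineer would, in place of code of your own. Each camera call takes 0.05 s, during which the arm holds its last target. There are 200 camera calls.

## Working session

There is one attempt and no reset: what is moved stays moved. The work goes in short steps, each a Python script; the robot and the scene stay as the last script left them, time stands still between calls to the robot, and variables do not carry over. Pictures are saved under pics/ and viewed, on a budget of 10 in all, crops included, one or two more only if the job needs it, and the job is handed in when it is done.

```bash
ls; mkdir -p pics
python3 - <<'E'
from cell import manip as m
import cv2,numpy as np
for n in("top","scene"):
    cv2.imwrite(f"pics/{n}0.png",m.camera(n)); i=m.camera_info(n)
    R=cv2.Rodrigues(np.array(i["rvec"]))[0]; print(n,i["camera_matrix"],(-R.T@np.array(i["tvec"]).ravel()).round(3),R.round(3).tolist())
print(m.current_clock(),m.current_ee_rot(),m.current_ft_force())
E
```

```text
pics
top [[392.0973584    0.         318.93030655]
 [  0.         392.0973584  202.07507396]
 [  0.           0.           1.        ]] [0.464 0.022 1.024] [[0.002, -1.0, -0.02], [-0.996, -0.0, -0.091], [0.091, 0.02, -0.996]]
scene [[434.21628242   0.         314.93646535]
 [  0.         434.21628242 198.76085535]
 [  0.           0.           1.        ]] [ 1.1   -0.344  0.871] [[0.582, 0.813, -0.002], [0.636, -0.456, -0.622], [-0.507, 0.361, -0.783]]
0.1 [ 4.10791258e-04  8.21081103e-01  5.70810896e-01 -7.57550106e-04] [-0.55890208 -0.67733102  0.59227119]
```

View pics/top0.png

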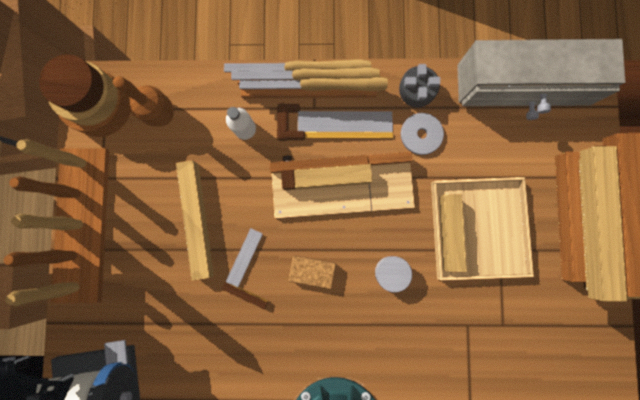

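View pics/scene0.png

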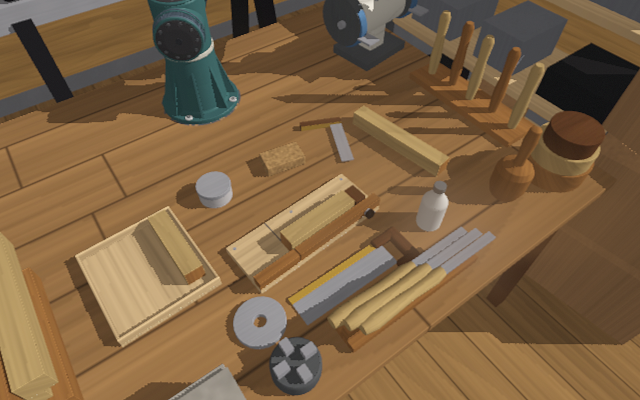

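Top view: the board is centred at about (343,190), with the dark stop at (287,172) and the cut piece at (330,174). The blank is at (194,220) and the tray at (483,229), with the earlier piece at (453,233). The scene view agrees. I'll zoom in for edges.

Run:
```python
import cv2,numpy as np
a=cv2.imread("pics/top0.png")
l=cv2.resize(a[145:295,165:225],None,fx=4,fy=4,interpolation=cv2.INTER_CUBIC)
r=cv2.resize(a[145:225,265:420],None,fx=3.5,fy=3.5,interpolation=cv2.INTER_CUBIC)
t=cv2.resize(a[170:285,425:540],None,fx=2.7,fy=2.7,interpolation=cv2.INTER_CUBIC)
c=np.zeros((600,790,3),np.uint8); c[:600,:240]=l; c[:280,245:245+r.shape[1]]=r; c[285:285+t.shape[0],245:245+t.shape[1]]=t
cv2.imwrite("pics/z1.png",c)
hsv=cv2.cvtColor(a,cv2.COLOR_BGR2HSV)
for n,p in dict(blank=(194,220),bench=(160,230),bench2=(220,200),cut=(330,174),bed=(330,205),fence=(330,160),stop=(287,175),tray=(500,230),ear=(453,230),wallL=(435,230)).items(): print(n,p,hsv[p[1],p[0]],a[p[1],p[0]])
```

```text
blank (194, 220) [ 19 137 218] [101 174 218]
bench (160, 230) [ 15 152 164] [ 66 115 164]
bench2 (220, 200) [ 15 155 178] [ 70 123 178]
cut (330, 174) [ 19 134 200] [ 95 162 200]
bed (330, 205) [ 20 104 241] [143 208 241]
fence (330, 160) [ 13 169 148] [ 50  92 148]
stop (287, 175) [ 12 173  93] [30 56 93]
tray (500, 230) [ 18 109 231] [132 191 231]
ear (453, 230) [ 18 134 202] [ 96 160 202]
wallL (435, 230) [ 18 114 215] [119 176 215]
```

View pics/z1.png

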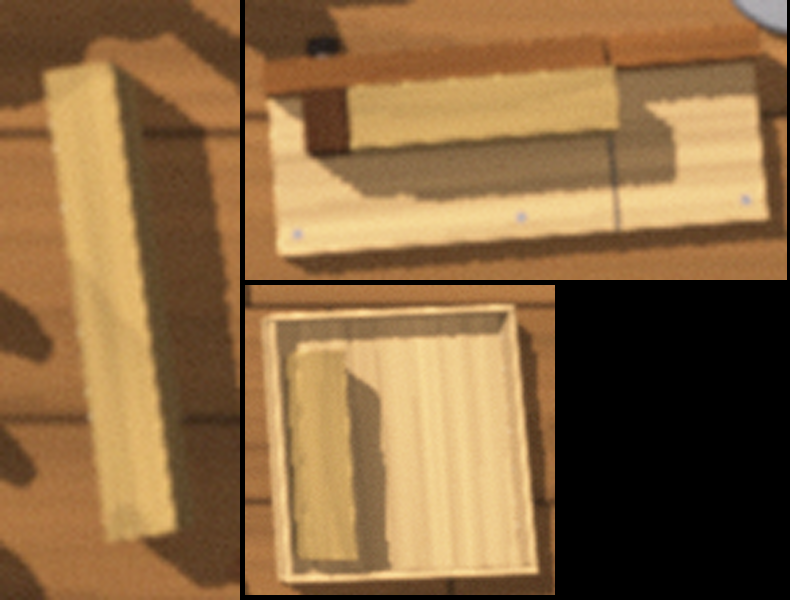

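The zoom shows clear corners for the blank, cut piece, bed front edge and tray. I'll turn them into positions and check them against the known dimensions.

```bash
cat > h.py <<'E'
from cell import manip as m
import cv2,numpy as np
def ray(n,uv):
    i=m.camera_info(n);R=cv2.Rodrigues(np.array(i["rvec"]))[0];t=np.array(i["tvec"]).ravel()
    d=cv2.undistortPoints(np.array(uv,float).reshape(-1,1,2),np.array(i["camera_matrix"]),None)[:,0]
    return -R.T@t,np.c_[d,np.ones(len(d))]@R
def plane(n,uv,z):
    c,d=ray(n,uv);return (c+d*((z-c[2])/d[:,2])[:,None])[:,:2]
def down(a): return [0,np.cos(a/2),np.sin(a/2),0]
def st(s=""): print(s,"t%.1f"%m.current_clock(),np.round(m.current_position(),4),"F",np.round(m.current_ft_force(),1),"M",np.round(m.current_moment(),2),"op %.4f"%m.current_opening())
E
python3 - <<'E'
from h import *
a=cv2.imread("pics/top0.png");hsv=cv2.cvtColor(a,cv2.COLOR_BGR2HSV)
def rect(roi,lo,hi,z,n):
    x0,y0,x1,y1=roi;k=np.zeros(a.shape[:2],np.uint8);k[y0:y1,x0:x1]=cv2.inRange(hsv,lo,hi)[y0:y1,x0:x1]
    k=cv2.morphologyEx(k,cv2.MORPH_OPEN,np.ones((3,3)))
    c=max(cv2.findContours(k,0,2)[0],key=cv2.contourArea)
    b=cv2.boxPoints(cv2.minAreaRect(c)); show(b,z,n)
def show(b,z,n):
    w=plane("top",b,z);e=np.roll(w,-1,0)-w
    print(n,w.round(4).tolist(),"mid",w.mean(0).round(4),"len",np.linalg.norm(e,axis=1).round(4),"ang",np.degrees(np.arctan2(e[:,1],e[:,0])).round(1))
rect((165,145,222,295),(16,100,165),(25,165,255),.044,"blank mask")
rect((292,150,378,195),(16,115,175),(25,165,255),.062,"cut mask")
z=lambda P,s,o,p:[((x-p[0])/s+o[0]-.35,(y-p[1])/s+o[1]-.35) for x,y in P]
show(z([(45,72),(112,63),(178,530),(108,541)],4,(165,145),(0,0)),.044,"blank")
show(z([(348,85),(615,68),(617,128),(350,150)],3.5,(265,145),(245,0)),.062,"cut")
show(z([(280,255),(768,220)],3.5,(265,145),(245,0)),.018,"bedfront")
show(z([(265,60),(758,27),(760,60),(268,93)],3.5,(265,145),(245,0)),.046,"fence")
show(z([(264,318),(513,306),(538,572),(284,581)],2.7,(425,170),(245,285)),.03,"tray")
show(z([(291,352),(346,348),(356,558),(299,559)],2.7,(425,170),(245,285)),.05,"earlier")
E
```

```text
blank mask [[0.656, 0.4101], [0.6623, 0.3633], [0.3647, 0.3141], [0.3585, 0.3596]] mid [0.5104 0.3618] len [0.0472 0.3016 0.0459 0.3017] ang [ -82.3 -170.6   97.8    9.6]
cut mask [[0.6337, 0.1019], [0.6485, -0.0866], [0.604, -0.0896], [0.5892, 0.0981]] mid [0.6189 0.006 ] len [0.1891 0.0446 0.1883 0.0447] ang [ -85.5 -176.1   94.5    4.9]
blank [[0.6541, 0.4066], [0.6599, 0.3638], [0.366, 0.3134], [0.3591, 0.3569]] mid [0.5098 0.3602] len [0.0433 0.2982 0.044  0.2992] ang [ -82.4 -170.3   99.     9.6]
cut [[0.6342, 0.1029], [0.6461, -0.0865], [0.6032, -0.0875], [0.5877, 0.1011]] mid [0.6178 0.0075] len [0.1898 0.0429 0.1892 0.0466] ang [ -86.4 -178.7   94.7    2.2]
bedfront [[0.5155, 0.1557], [0.5415, -0.2021]] mid [ 0.5285 -0.0232] len [0.3587 0.3587] ang [-85.9  94.1]
fence [[0.6555, 0.1646], [0.6788, -0.1915], [0.6547, -0.1924], [0.6313, 0.1621]] mid [ 0.6551 -0.0143] len [0.3568 0.0241 0.3553 0.0243] ang [ -86.2 -177.7   93.8    5.9]
tray [[0.606, -0.2453], [0.6171, -0.478], [0.3706, -0.4896], [0.3615, -0.2577]] mid [ 0.4888 -0.3677] len [0.233  0.2468 0.2321 0.2447] ang [ -87.3 -177.3   92.2    2.9]
earlier [[0.5715, -0.2639], [0.5752, -0.3142], [0.3844, -0.3173], [0.3833, -0.2661]] mid [ 0.4786 -0.2904] len [0.0505 0.1909 0.0512 0.1882] ang [ -85.8 -179.1   91.2    0.7]
```

Everything is consistent: board centre ≈(0.598,−0.018) with yaw 4.0°, and all lengths within a few mm. Next I grip the cut piece above the fence top.

Run:
```python
from h import *
r=np.radians
for n,p,angs in(("cut",(.6185,.0065,.13),(4.4,184.4)),("tray",(.491,-.407,.13),(92.8,-87.2)),("blank",(.51,.361,.13),(99.6,-80.4)),("board",(.62,-.05,.13),(4,184))):
    for a in angs:
        q=m.inverse_kinematics(p,down(r(a))); print(n,a,None if q is None else np.round(q,2))
m.move_ptp((.6185,.0065,.13),down(r(4.4)));st()
print(m.move_l((.6185,.0065,.048),max_speed=.08,guard=10));st("down")
m.gripper_close();st("closed")
print(m.move_l((.6185,.0065,.09),max_speed=.06));st("lift")
cv2.imwrite("pics/s1.png",cv2.resize(m.camera("scene")[130:330,180:480],None,fx=2.5,fy=2.5))
```

```text
cut 4.4 [-0.1   0.49  1.58 -0.    1.08 -0.18]
cut 184.4 [-0.1   0.49  1.58 -0.    1.08  2.96]
tray 92.8 [-0.8   0.51  1.53 -0.    1.1  -2.42]
tray -87.2 [-0.8   0.51  1.53 -0.    1.1   0.72]
blank 99.6 [ 0.51  0.49  1.56 -0.    1.08 -1.23]
blank -80.4 [ 0.51  0.49  1.56 -0.    1.08  1.91]
board 4 [-0.19  0.49  1.57 -0.    1.08 -0.26]
board 184 [-0.19  0.49  1.57 -0.    1.08  2.88]
 t2.6 [0.6185 0.0075 0.1302] F [ 0.3 -0.2  0.4] M [0.01 0.02 0.  ] op 0.0852
False
down t3.8 [0.619  0.0064 0.0486] F [0.4 0.8 0.4] M [ 0.03  0.03 -0.04] op 0.0855
closed t4.2 [0.619  0.0064 0.0487] F [-0.3  0.4  6.8] M [0.08 0.22 0.02] op 0.0420
False
lift t5.1 [0.6182 0.0065 0.0898] F [-0.3  0.1 -2.3] M [-0.01 -0.02 -0.03] op 0.0423
```

View pics/s1.png

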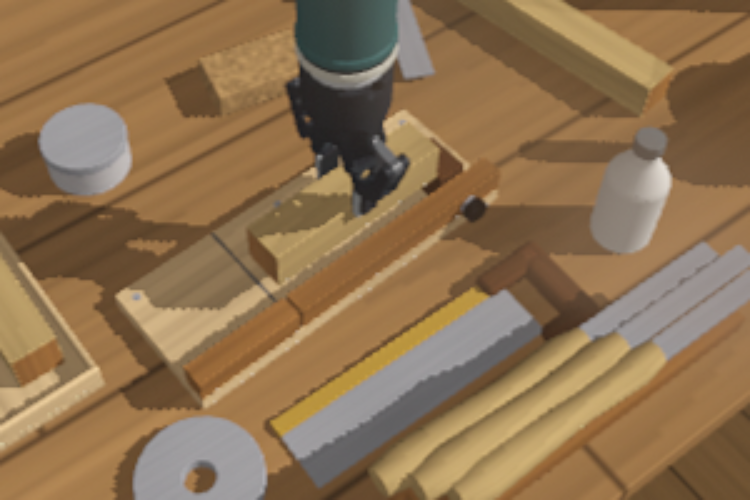

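The picture shows the cut piece lifted level, about centred in the fingers, and the force reads its 2.3 N weight. On to the tray.

Run:
```python
from h import *
r=np.radians
m.move_l((.61,.0065,.15),max_speed=.12)
m.move_ptp((.491,-.407,.15),down(r(-87.2)))
m.move_l((.491,-.407,.05),max_speed=.1)
print(m.move_l((.491,-.407,.034),max_speed=.03,guard=5));st("placed")
m.open();m.dwell(.2);st("open")
m.move_l((.491,-.407,.15),max_speed=.15)
m.move_ptp((.51,.361,.13),down(r(-80.4)));st("over blank")
a=m.camera("top");cv2.imwrite("pics/t1.png",a)
cv2.imwrite("pics/z2.png",cv2.resize(a[140:300,150:550],None,fx=2,fy=2,interpolation=cv2.INTER_CUBIC))
```

```text
True
placed t9.0 [ 0.491  -0.4071  0.0367] F [-0.3  0.6  5.9] M [0.06 0.07 0.01] op 0.0423
open t9.7 [ 0.4904 -0.4064  0.036 ] F [-0.1 -0.4 -0.2] M [ 0.02 -0.03 -0.  ] op 0.0857
over blank t13.3 [0.5106 0.3602 0.13  ] F [-0.6 -0.6 -0.4] M [-0.02 -0.04 -0.  ] op 0.0853
```

View pics/z2.png

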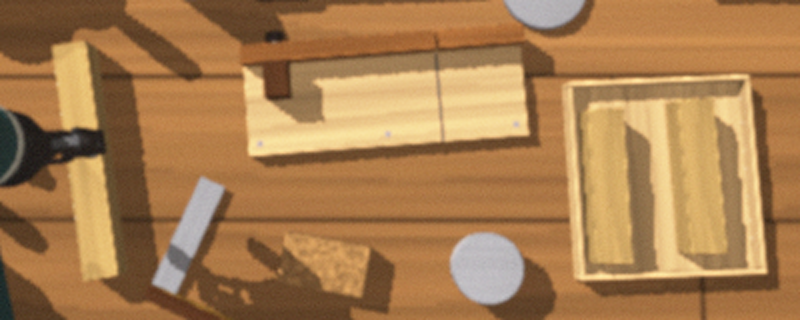

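Picture: the cut piece lies flat in the tray beside the earlier piece (zoom px (697,175)), the bed is clear, and the bystanders haven't moved. Next I pick up the blank and bring it over the bed.

```bash
cat >> h.py <<'E'
c4,s4=np.cos(np.radians(4)),np.sin(np.radians(4))
R4=np.array([[c4,-s4],[s4,c4]])
def B(x,y,z): return (*(np.array([.5978,-.0183])+R4@np.array([x,y])/1000),z)
def inB():
    p=np.array(m.current_position());f=np.array(m.current_ft_force())
    return "board mm",(R4.T@(p[:2]-[.5978,-.0183])*1000).round(1),"z %.1f"%(p[2]*1e3),"Fboard",(R4.T@f[:2]).round(1),f[2].round(1)
E
python3 - <<'E'
from h import *
r=np.radians
p=(.51,.361)
print(m.move_l((*p,.030),max_speed=.08,guard=10));st("down")
m.gripper_close();st("closed")
m.move_l((*p,.20),max_speed=.12);st("lift")
m.move_ptp(B(12,-40,.20),down(r(4)));st("over")
m.move_l(B(12,-40,.07),max_speed=.1)
print(m.move_l(B(12,-40,.040),max_speed=.02,guard=4));st("bed");print(inB())
a=m.camera("top");cv2.imwrite("pics/t2.png",a)
b=m.camera("scene")
cv2.imwrite("pics/z3.png",np.hstack([cv2.resize(a[140:240,230:430],(400,200)),cv2.resize(b[150:300,200:400],(400,300))[:200]]) if 0 else cv2.resize(b[140:310,190:420],None,fx=3,fy=3))
E
```

```text
False
down t14.7 [0.5105 0.3613 0.0306] F [0.  0.3 0.3] M [ 0.03 -0.03 -0.01] op 0.0853
closed t15.2 [0.5103 0.3612 0.0306] F [-0.4 -0.5  6.2] M [-0.02  0.13 -0.  ] op 0.0423
lift t16.8 [0.5095 0.3607 0.1991] F [-0.7 -0.4 -4.1] M [ 0.01  0.03 -0.02] op 0.0427
over t18.7 [ 0.6125 -0.0568  0.1999] F [ 0.1  0.6 -2.9] M [0.01 0.01 0.03] op 0.0424
True
bed t21.1 [ 0.6125 -0.0574  0.0486] F [-0.1  0.1  4.5] M [ 0.04  0.08 -0.01] op 0.0420
('board mm', array([ 11.9, -40. ]), 'z 48.6', 'Fboard', array([-0.1,  0.1]), np.float64(4.5))
```

View pics/z3.png

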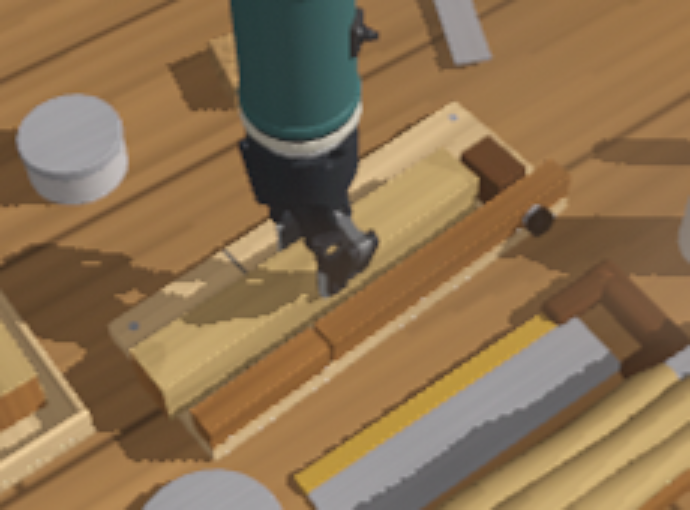

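Picture: the blank lies along the bed, just short of fence and stop, with the fingers on the stop side of the slot. Guarded touches of fence and stop come next, using the moment to check yaw.

Run:
```python
from h import *
m.move_l(B(12,-40,.0505),max_speed=.03);m.dwell(.2);st("free")
print(m.move_l(B(32,-40,.0505),max_speed=.015,guard=5));m.dwell(.3);st("fence");print(*inB())
```

```text
free t21.7 [ 0.6122 -0.0573  0.0501] F [-0.1 -0.1 -3.4] M [-0.03 -0.02  0.03] op 0.0426
True
fence t23.0 [ 0.6251 -0.0562  0.0488] F [-0.7  0.3 -0.5] M [-0.01 -0.11  0.01] op 0.0426
board mm [ 24.6 -39.7] z 48.8 Fboard [-0.7  0.3] -0.5
```

Run:
```python
from h import *
for x in (24.5,25.5,26.5):
    print(m.move_l(B(x,-40,.0495),max_speed=.015),end=" ");m.dwell(.3);st(x);print(*inB())
```

```text
False 24.5 t23.5 [ 0.6249 -0.0564  0.0494] F [-0.1  0.5 -2.9] M [-0.   -0.04  0.03] op 0.0425
board mm [ 24.4 -39.9] z 49.4 Fboard [-0.1  0.5] -2.9
False 25.5 t24.1 [ 0.6259 -0.0564  0.0495] F [-0.6  0.8 -3. ] M [-0.02  0.06  0.02] op 0.0422
board mm [ 25.4 -40. ] z 49.5 Fboard [-0.6  0.9] -3.0
False 26.5 t24.6 [ 0.6265 -0.0564  0.0493] F [-3.3 -0.9 -3.9] M [-0.19  0.62  0.47] op 0.0425
board mm [ 25.9 -40. ] z 49.3 Fboard [-3.3 -0.7] -3.9
```

Run:
```python
from h import *
for a in (4.5,5.0):
    m.move_l(B(23.5,-40,.0495),down(np.radians(a)),max_speed=.02);m.dwell(.2);st(a)
    for x in (25.5,26.5,27):
        m.move_l(B(x,-40,.0495),max_speed=.02);m.dwell(.25);print(x,"Mz %.2f"%m.current_moment()[2],*inB())
```

```text
4.5 t25.1 [ 0.6246 -0.0566  0.0497] F [-0.3 -0.6 -3.6] M [ 0.01  0.01 -0.  ] op 0.0422
25.5 Mz 0.03 board mm [ 25.5 -40. ] z 49.5 Fboard [-0.6  0.5] -3.7
26.5 Mz -0.23 board mm [ 26.1 -39.9] z 49.4 Fboard [-1.5  0.6] -3.3
27 Mz -0.21 board mm [ 26.2 -39.9] z 49.3 Fboard [-5.3 -0. ] -2.6
5.0 t27.1 [ 0.6247 -0.0566  0.0497] F [ 1.1  0.3 -2.9] M [ 0.07  0.   -0.03] op 0.0423
25.5 Mz -0.42 board mm [ 25.  -39.9] z 49.3 Fboard [-3.3 -0.4] -4.1
26.5 Mz -0.67 board mm [ 25.5 -39.8] z 49.2 Fboard [-5.2  1.2] -2.3
27 Mz -0.80 board mm [ 25.6 -39.7] z 49.2 Fboard [-5.9  0.4] -1.9
```

Run:
```python
from h import *
m.move_l(B(25,-40,.0498),down(np.radians(4.35)),max_speed=.02)
g=m.move_l(B(25,-22,.0498),max_speed=.015,guard=4);m.dwell(.2);print(g,*inB())
y=(R4.T@(np.array(m.current_position())[:2]-[.5978,-.0183]))[1]*1e3
for d in(0,.7,1.4):
    m.move_l(B(25,y+d,.0498),max_speed=.015);m.dwell(.25);print(round(y+d,1),"M",np.round(m.current_moment(),2),*inB())
```

```text
True board mm [ 24.3 -30.6] z 48.7 Fboard [ 1.1 -1.9] -0.5
-30.6 M [-0.32  0.    0.03] board mm [ 24.7 -30.6] z 49.6 Fboard [-0.8 -0.9] -4.6
-29.9 M [-0.87  0.12  0.1 ] board mm [ 24.8 -30.6] z 49.8 Fboard [-0.9 -5.5] -4.3
-29.2 M [-1.3   0.07  0.15] board mm [ 24.9 -30.5] z 49.9 Fboard [-1.5 -7.5] -3.8
```

Contacts are located: fence at x≈26.1, stop at y≈−30.7, bed at z≈48.7 mm, arm stiffness ≈6 N/mm, yaw 4.35°. Next is the diagonal push.

Run:
```python
from h import *
m.move_l(B(25,-31.8,.0498),max_speed=.02);m.dwell(.2);print(*inB())
m.move_l(B(26.1+3,-30.7+3,.0487-.003),max_speed=.01)
for i in range(3): m.dwell(.3);print("M",np.round(m.current_moment(),2),*inB(),"op %.4f t%.1f"%(m.current_opening(),m.current_clock()))
```

```text
board mm [ 25.  -31.4] z 49.8 Fboard [-0.7  0.5] -4.1
M [-1.88  2.16 -0.04] board mm [ 26.2 -30.6] z 48.6 Fboard [-16.  -10.9] 25.9 op 0.0423 t33.0
M [-1.87  2.24 -0.08] board mm [ 26.2 -30.6] z 48.6 Fboard [-15.5 -11.6] 25.3 op 0.0425 t33.3
M [-1.83  2.24 -0.02] board mm [ 26.2 -30.6] z 48.6 Fboard [-17.3 -10.2] 25.0 op 0.0425 t33.6
```

Run:
```python
from h import *
m.move_l(B(30.0,-25.8,.0459),max_speed=.01)
for i in range(3): m.dwell(.3);print("M",np.round(m.current_moment(),2),*inB(),"op %.4f t%.1f"%(m.current_opening(),m.current_clock()))
a=m.camera("top");b=m.camera("scene");cv2.imwrite("pics/t3.png",a)
c=np.zeros((600,800,3),np.uint8)
c[:300]=cv2.resize(a[150:240,240:480],(800,300),interpolation=cv2.INTER_CUBIC)
c[300:]=cv2.resize(b[160:310,190:590],(800,300),interpolation=cv2.INTER_CUBIC)
cv2.imwrite("pics/z4.png",c)
```

```text
M [-2.98  2.45 -0.15] board mm [ 26.2 -30.5] z 48.6 Fboard [-19.5 -17.7] 24.9 op 0.0426 t34.2
M [-2.95  2.42 -0.09] board mm [ 26.2 -30.5] z 48.6 Fboard [-19.9 -17.8] 25.5 op 0.0423 t34.5
M [-2.97  2.45 -0.09] board mm [ 26.2 -30.5] z 48.6 Fboard [-20.1 -17.9] 25.2 op 0.0423 t34.8
```

View pics/z4.png

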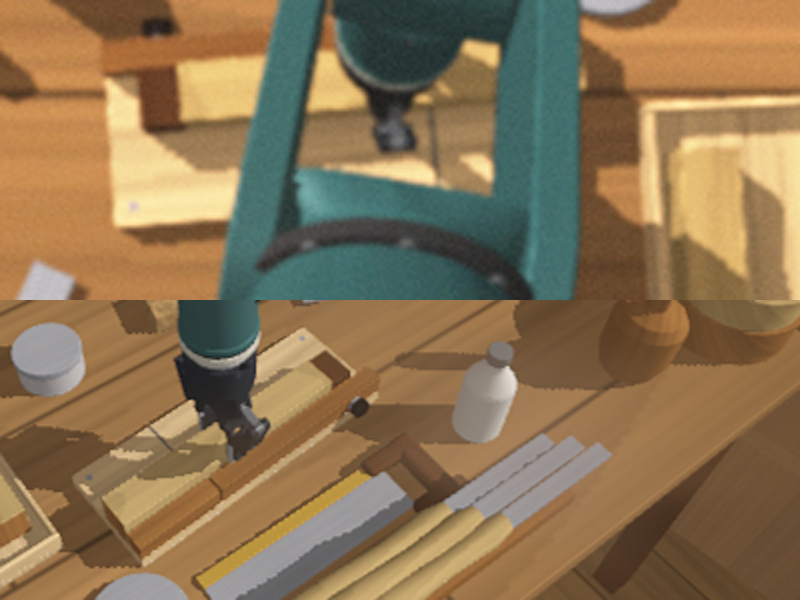

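Picture: the blank is flush along the fence with its end on the stop, and the fingers are well to the stop side of the slot. The stop push is the weakest of the three, so I'll even it out and then hand in.

Run:
```python
from h import *
m.move_l(B(30.2,-24.5,.0461),max_speed=.01)
for i in range(3): m.dwell(.4);print("M",np.round(m.current_moment(),2),*inB(),"op %.4f t%.1f"%(m.current_opening(),m.current_clock()))
f=np.array(m.current_ft_force());fb=R4.T@f[:2]
if fb[0]<-15 and fb[1]<-17 and f[2]>15: m.sign_off();print("signed")
```

```text
M [-3.7   2.6  -0.07] board mm [ 26.2 -30.4] z 48.7 Fboard [-18.5 -21.2] 24.0 op 0.0423 t35.6
M [-3.73  2.59 -0.09] board mm [ 26.3 -30.4] z 48.7 Fboard [-19.9 -22.9] 23.8 op 0.0422 t36.0
M [-3.72  2.59 -0.14] board mm [ 26.2 -30.4] z 48.6 Fboard [-19.2 -21.9] 24.0 op 0.0421 t36.4
the job is handed in; nothing more can be done
signed
```

The cut length is in the tray. The long blank is seated in the corner and still held pressed there. I handed the job in at about 36 s of the 72 s allowed.

- **Cut length:** I gripped it above the fence and set it down in the tray until it touched the floor. The picture taken afterwards shows it lying flat and clear of the earlier piece.
- **Blank:** I gripped it at its middle and found bed, fence and stop by light touches. The moment at the fence showed the angle was slightly off, so I corrected it from 4.0° to 4.35°.
- **Push:** I made one diagonal push, then two small trims in the same hold because the push towards the stop was weaker at first (about 11 N).
- **Last readings:** The tool pushed about 19 N to the fence, 22 N to the stop and 24 N down. These are forces at the tool; friction takes some of them before the faces.
- **Slip and position:** The tool position and finger opening stayed steady to about 0.2 mm through the trims, with no sign of slip. The fingers' middle is about 40 mm to the stop side of the slot.
- **Disagreements:** Fence contact came 2 mm beyond the camera estimate, within camera and grip error. The stop and bed matched to about 1 mm. One early fence touch stopped too soon, before real contact, so I repeated it.
- **Not fully checked:** The arm hides part of the blank and some of the bench in the last picture. The bystanders that are visible look unmoved.

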